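# Seat the keyed burr spindle in the grinder's gear hub and hold it down

### The arm

A 6-joint arm with a two-finger parallel gripper is mounted at the origin on the work surface. World frame = base frame: x ahead of the robot, y to its left, z up, the work surface at z = 0. Lengths are in mm, angles in rad, forces in N, time in s.
With the tool pointing down it reaches from about 200 to 875 mm from the base axis. Payload 3.4 kg.
Tool frame: the origin (TCP) lies at the very end of the fingers, on their centre line; the grasp point (between the pads) lies 19 mm behind it (ctrl.hold_point_z is the z of the grasp point in the tool frame, in mm); z points along the fingers, y is the direction in which the jaws open and shut (so a half turn about z gives the same grasp; the last joint's range is limited). The gripper opens to 94 mm and grips with 3 to 60 N. Pads are 16 mm wide; open, the fingers measure 119 mm over their backs; the gripper's body (75 mm by 177 mm) begins 78 mm behind the grasp point.
Start: joints at [1.177, 0.276, 1.505, -0, 1.361, -0.121], TCP at [154.938, 553.769, 205.493] pointing down, gripper open.
Joint ranges: [-2.89, 2.89], [-0.75, 2.08], [0.22, 2.7], [-1.18, 4.32], [0.11, 2.71], [-2.7, 2.7]. Speed limits (rad/s): [2.57, 2.57, 3.14, 3.14, 3.14, 3.14].

### API

Orientations are given as [roll, pitch, yaw] about the fixed x, y, z axes, in that order (R = Rz(yaw) Ry(pitch) Rx(roll)).
In Python, from cell import observe, imaging, ticket, ctrl gives the robot as it stands.
- The arm moves only by the shell command python3 -m inch 'ROWS' [FORCE]. ROWS is a JSON object of lists of equal length, an entry for each row: "translation": the shift along the tool's x, y, z in cm, a list of three; "dr": the turn, a rotation vector about the tool's x, y, z in degrees, a list of three; "claw": the opening, from 0 (shut) to 1 (fully open). In form: {"translation": [[dx, dy, dz], ...], "dr": [[wx, wy, wz], ...], "claw": [claw, ...]}. A call has 1 to 10 rows; each row is the pose to reach, as a shift and turn from the pose commanded when the call began, along the tool's axes at that moment; what a row does not reach only later rows make up. A row lasts 1/12 s, in which the tool goes at most 41.7 mm and 7.16 degrees, less where a joint would pass 70% of its speed; a pose out of reach is approached as far as the arm can. A call with a gripper value outside its range is refused whole. The fingers move at their own pace and stop on an object; FORCE is the grip in N (left out, the last holds). Time passes only in rows, so rows that repeat a pose let the fingers close. It gives the time, the measured TCP pose, the force and the opening at its end, in the units of the state.
- observe(): the state, without advancing time (a new reading comes with each control period).
- imaging.camera(name): name is "scene" or "top" or "wrist"; returns a dict with "color" (420x560x3 uint8, red, green, blue), "vertical_fov" (degrees; the focal length in pixels is half the picture's height over the tangent of half this angle, whatever the lens; pixels are square), "cx", "cy" (the principal point, pixels), "distortion" ([k1, k2, p1, p2, k3] as OpenCV has them; the pictures are not rectified), "view" (4x4, takes a point from world to camera coordinates); the wrist camera has in their place "mount" (4x4, takes a point from camera to tool coordinates, whose origin is the TCP and whose axes are the flange's). Camera axes: x right, y down, z forward; pixel columns grow to the right and rows downward; lengths in mm; the calibration is good to about 2 mm. A picture is of the moment at which its call begins: read the wrist's pose just before it. There is no depth.
- ticket.close_job(): hands the job in, once; it reports no verdict.
The state is a dict: "clock": time; "joints": joint angles; "joint_vel": joint speeds; "joint_efforts": joint torques, N m; "tool_pos": TCP position; "eef_rot": TCP orientation; "wrist_force": force on the tool from outside, world axes, zero at the start; "ft_torque": the same for the moment, N m; "grip_width": opening from 0.0 (shut) to 1.0 (fully open).
Only numpy, scipy, OpenCV 4.12 (cv2) and the standard library are available. Lean on these libraries where they do the work, as an engineer would, in place of code of your own. Each camera call takes 0.05 s, during which the arm holds its last target.

### The job

Take the burr spindle by its hexagon nut out of the wooden block, lower its shaft into the hub in the open gear case, turn it until its key slips into the hub's keyway, and push on against the spring until the shoulder lies flush on the hub. Finish while still gripping the spindle and holding it pressed fully home, so that the hub's grub screw can be tightened; do not let go. Leave the tools and parts lying around where they are.

Things in the scene. Friction and masses are not known exactly. Their poses are not given: they have to be found in the camera images.
- spindle: burr spindle, 118 mm tall, 0.4 to 0.54 kg, standing upright in the wooden block, shaft down. Origin at the shaft's tip (lower end) on the axis; z up the axis to the nut, x towards the key. From the tip up: shaft 0 to 50 mm, shoulder 34 mm wide to 56, rim 56 mm wide to 60, dark fluted cone burr (53 narrowing to 31 mm) to 86, hexagon nut to 118
- shaft_tip (a point): tip of the spindle's shaft, on its axis, frame as spindle. The shaft is 18 mm in diameter, the tip chamfered over 3 mm. The key is 6 mm wide, stands 3 mm out of the shaft on its +x side and runs from 12 to 38 mm above the tip; the first 12 mm are plain
- shoulder (a point): point on the spindle's axis at the underside of its shoulder, 50 mm above the tip; it meets the hub's top face when the spindle is fully home
- nut (a point): middle of the spindle's bright hexagon nut, on the axis, 102 mm above the tip; the place to grip. The nut is 24 mm across flats and reaches 16 mm above and below this point. Two flats face the spindle's +x and -x, the others follow every 60 degrees. A yellow paint line on its top runs from the axis to the key's side; a yellow dab on the rim below marks the same side
- bench_block: pale wooden block, fixed, 90 x 90 mm, 60 mm high, origin under its centre, with a 27 mm through hole in the middle of its top; the spindle's shaft stands loosely in it, the shoulder resting on the block's top, so the shaft's tip is 10 mm above the bench
- gear_case: open round aluminium gear case, fixed, 124 mm across, wall top 66 mm above the bench; on its +x side a worm housing and small motor (top 85 mm above the bench, reaching 88 mm in x and 116 mm in +y from the origin). Inside is the cream gear wheel with the steel hub. Origin on the hub's axis at bench level, z up
- hub_mouth (a point): centre of the steel hub's flat top face, 85 mm above the bench; z up the bore's axis, x towards the keyway. Hub 40 mm in diameter, bore 19.2 mm, one keyway 7.5 mm wide, cut to 13 mm from the axis over the hub's full depth (45 mm). A yellow mark on the cream gear wheel lies on the keyway's side. The worm drive keeps the wheel from being turned by hand
- spring_cup (a joint): how far the spring at the foot of the bore is pressed down, in m: 0 free, 0.006 when the shoulder lies on the hub's face. The shaft's tip meets its cup 44 mm below the hub's face. It needs 6.5 N to start and 12.5 N at 6 mm; the spindle's weight (4 to 5.5 N) helps but does not press it down; let go, the spindle rises 6 mm again
- outer_burr: bystander: loose dark steel ring (outer burr), 72 mm across, 48 mm bore, 18 mm high, lying near the bench block; origin under its centre
- hex_key: bystander: small black L-shaped hex key lying near the gear case, 72 x 26 mm, 5 mm thick
- multimeter: bystander: dark grey multimeter lying face up, 160 x 78 x 40 mm
- screwdriver: bystander: loose screwdriver with a black handle, lying on the bench
- spanner: bystander: loose steel spanner, lying on the bench
- grease_jar: bystander: white jar, 60 mm across, 55 mm high, standing
- brush: bystander: loose cleaning brush with a pale wooden handle, lying on the bench
Mind the look-alikes: they are no part of the job. Leave any purple look-alike of the spindle alone.

How it is judged (in metres and radians):
On the way, in this order (a step that is already met when the one before it is completed fails the run):
1. the spindle has been lifted clear of the wooden block in the gripper (height (world z) of shaft_tip above 0.065 m and contact force between the fingers and spindle above 1 N), for 0.1 s.
2. the key has slipped into the keyway (z of shaft_tip in the frame of hub_mouth below -0.02 m and horizontal distance between shaft_tip and hub_mouth below 0.004 m and angle between the x axis of spindle and the x axis of hub_mouth, either way round below 0.25 rad), for 0.1 s.
At the end, for the whole second after the job is handed in: the spindle is in the hub with its shoulder less than 2 mm above the hub's face, centred within 2.5 mm, upright within 0.05 rad, its key in line with the keyway within 0.25 rad, the spring pressed down more than 3.5 mm, at rest, and the fingers still on it (more than 2 N) (value of joint spring_cup above 0.0035 m and z of shoulder in the frame of hub_mouth below 0.002 m and horizontal distance between shoulder and hub_mouth below 0.0025 m and angle between spindle's own z axis and vertical below 0.05 rad and angle between the x axis of spindle and the x axis of hub_mouth, either way round below 0.25 rad and contact force between the fingers and spindle above 2 N and linear speed of spindle below 0.02 m/s); the arm keeps its last pose, push and grip.
It fails at once if a tool or part lying around is shoved more than 30 mm (distance of any of outer_burr, hex_key, multimeter, screwdriver, spanner, grease_jar, brush from where it was at the start of the episode above 0.03 m).
It also fails if it takes over 40 s, if anything falls off the work surface, if the arm or the gripper's body presses on something with over 40 N, if the wrist force passes 120 N, or if a joint passes its speed limit or range.

## Working session

There is one attempt and no reset: what is moved stays moved. The work goes in short steps, Python scripts to look and compute and a shell command to move; the robot and the scene stay as the last step left them, time stands still between calls to the robot, and variables do not carry over. Pictures are saved under pics/ and viewed, and the job is handed in when it is done.

```bash
ls; mkdir -p pics
python3 - <<'E'
from cell import observe, imaging, ticket, ctrl
import cv2
print(observe()); print(ctrl.hold_point_z)
for n in ["scene","top","wrist"]:
    c=imaging.camera(n); cv2.imwrite(f"pics/{n}0.png",c["color"][:,:,::-1])
    print(n,{k:(v.tolist() if hasattr(v,'tolist') else v) for k,v in c.items() if k!="color"})
E
```

```text
pics
{'clock': 0.0, 'joints': array([ 1.17703451e+00,  2.76574291e-01,  1.50611227e+00,  2.36834722e-05,
        1.36068208e+00, -1.21007564e-01]), 'joint_vel': array([-0.00095729, -0.00029323, -0.00128245, -0.00052541, -0.00379685,
        0.00156326]), 'joint_efforts': array([-2.63789538e-03, -4.04581976e+01, -2.37226850e+01,  6.99394522e-02,
        3.44701612e-02, -2.10566818e-04]), 'tool_pos': array([154.68125326, 553.22447738, 204.62486025]), 'eef_rot': array([-3.13983245e+00, -2.37367864e-04,  2.86883324e+00]), 'wrist_force': array([0.36740058, 0.50265006, 0.05332399]), 'ft_torque': array([ 0.04600346, -0.02617247,  0.05236639]), 'grip_width': 1.0022578137171057}
-18.8
scene {'vertical_fov': 50.438398617076885, 'cx': 268.73311936751145, 'cy': 210.78726871697523, 'distortion': [-0.01590373745329711, 0.0, 0.0, 0.0, 0.0], 'view': [[0.3290888975636116, 0.9442215981512122, 0.012085987139565912, -140.4210939969566], [0.7387521038460346, -0.2494625819990333, -0.6261100136920292, -398.11314827802613], [-0.5881715961889219, 0.21497440258585812, -0.7796410582245069, 1745.2739442233346],
[... 214 characters left out ...]
3260076, 0.016905056286115362, -81.77279116937211], [-0.9951729606429808, -0.024034625885815567, -0.0951478594799338, 609.5785832696372], [0.09551642438868758, -0.014680216743975207, -0.9953195988768381, 1283.9694695744606], [0.0, 0.0, 0.0, 1.0]]}
wrist {'vertical_fov': 66.48883267642023, 'cx': 276.5659060700948, 'cy': 204.80148893102108, 'distortion': [-0.026527890739933932, 0.0, 0.0, 0.0, 0.0], 'mount': [[-0.00018286363713390573, -0.9573910140978503, -0.2887947587571132, 84.04399014942952], [0.999999885350703, -0.0003028810395263748, 0.0003708930517834532, -0.057828924600600295], [-0.00044256013171090617, -0.2887946578241447, 0.9573909597195723, -178.31069152672978], [0.0, 0.0, 0.0, 1.0]]}
```

View pics/scene0.png

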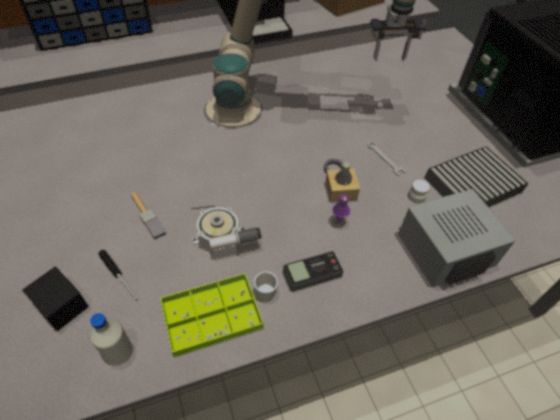

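View pics/top0.png

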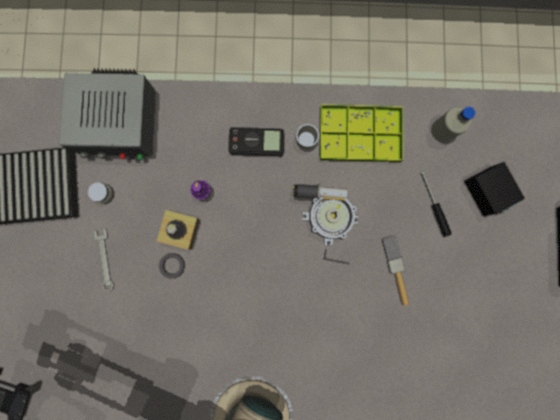

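View pics/wrist0.png

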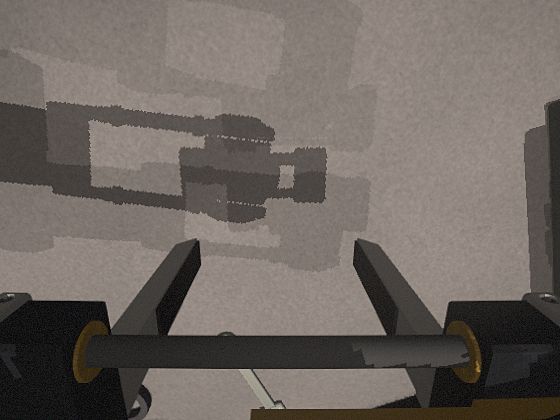

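The top view shows a dark-and-bright spindle in the pale block at (176,229) and a purple look-alike at (201,190). The ring is at (172,265) and the gear case with its hub at about (333,216). I choose the one in the wooden block, and will check it in a close crop.

```bash
cat > h.py <<'E'
import numpy as np, cv2
from cell import observe, imaging, ticket, ctrl
from scipy.spatial.transform import Rotation as R
def cam(n):
    s=observe(); c=imaging.camera(n); img=c["color"][:,:,::-1].copy()
    h,w=img.shape[:2]; f=h/2/np.tan(np.radians(c["vertical_fov"])/2)
    K=np.array([[f,0,c["cx"]],[0,f,c["cy"]],[0,0,1]]); D=np.array(c["distortion"])
    if n=="wrist":
        T=np.eye(4); T[:3,:3]=R.from_euler('xyz',s["eef_rot"]).as_matrix(); T[:3,3]=s["tool_pos"]
        C=T@c["mount"]
    else: C=np.linalg.inv(c["view"])
    return img,K,D,C,s
def ray(p,K,D,C):
    u=cv2.undistortPoints(np.array([[p]],float),K,D)[0,0]
    d=C[:3,:3]@np.array([u[0],u[1],1]); return C[:3,3],d/np.linalg.norm(d)
def onz(p,z,K,D,C):
    o,d=ray(p,K,D,C); return o+d*(z-o[2])/d[2]
def proj(P,K,D,C):
    V=np.linalg.inv(C); r,_=cv2.Rodrigues(V[:3,:3])
    return cv2.projectPoints(np.array([P],float),r,V[:3,3],K,D)[0][0,0]
def crop(img,x0,y0,x1,y1,s,name):
    cv2.imwrite(name,cv2.resize(img[y0:y1,x0:x1],None,fx=s,fy=s,interpolation=cv2.INTER_CUBIC))
E
python3 - <<'E'
from h import *
img,K,D,C,s=cam("top")
crop(img,140,170,240,290,5,"pics/top_sp.png"); crop(img,280,170,380,270,5,"pics/top_hub.png")
print(onz((176.5,229),118+10,K,D,C),onz((333,216),85,K,D,C),onz((201,188),118,K,D,C),onz((172,265),18,K,D,C))
E
```

```text
[522.88409113 202.11049302 128.        ] [ 569.62429302 -213.64528299   85.        ] [633.76444119 143.67944857 118.        ] [423.88767278 233.38830556  18.        ]
```

View pics/top_sp.png

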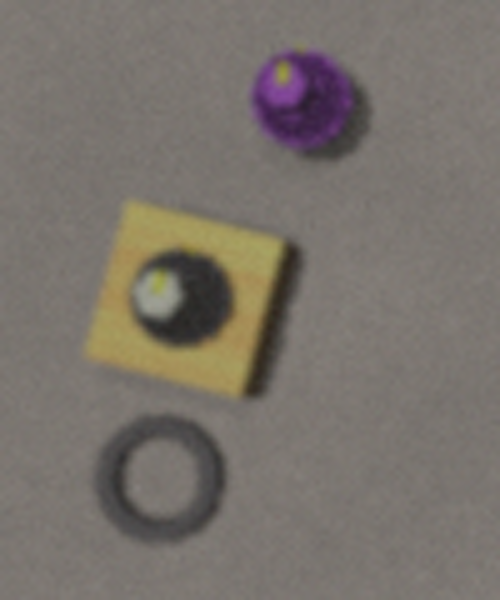

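View pics/top_hub.png

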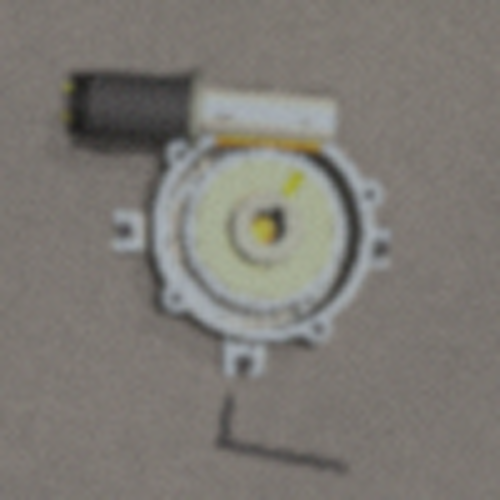

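The crop confirms the choice: a bright nut on a dark burr in the pale block, with its nut top at px (171.5,229) and the yellow dab towards image up. The purple piece is the look-alike. The keyway mark on the hub lies up and to the right of the hub centre. Next I move the wrist camera over the spindle.

Run:
```python
from h import *
img,K,D,C,s=cam("top")
n=onz((171.2,228.8),128,K,D,C); m=onz((178.4,219.5),70,K,D,C); print("nut",n,"dab",m, np.degrees(np.arctan2(m[1]-n[1],m[0]-n[0])))
Rt=R.from_euler('xyz',s["eef_rot"]).as_matrix()
print(Rt.T@(np.array([n[0],n[1],235])-s["tool_pos"])/10)
```

```text
nut [523.06921087 216.02442385 128.        ] dab [550.8726201  210.00764138  70.        ] -12.210773588203336
[-44.55463397 -22.5738166   -2.98618486]
```

```bash
python3 -m inch '{"translation":[[-3,-1.5,-1],[-7,-3.5,-2],[-11,-5.5,-3],[-15,-7.5,-3],[-19,-9.5,-3],[-23,-11.5,-3],[-26.5,-13.5,-3],[-30,-15.2,-3],[-33.5,-17,-3],[-37,-18.7,-3]],"dr":[[0,0,0],[0,0,0],[0,0,0],[0,0,0],[0,0,0],[0,0,0],[0,0,0],[0,0,0],[0,0,0],[0,0,0]],"claw":[1,1,1,1,1,1,1,1,1,1]}'; python3 -m inch '{"translation":[[-3,-1.5,0],[-5.5,-2.8,0],[-7.4,-3.8,0],[-7.4,-3.8,0],[-7.4,-3.8,0]],"dr":[[0,0,0],[0,0,0],[0,0,0],[0,0,0],[0,0,0]],"claw":[1,1,1,1,1]}'
python3 - <<'E'
from h import *
img,K,D,C,s=cam("wrist")
print(s["tool_pos"],s["eef_rot"],s["clock"])
cv2.imwrite("pics/w1.png",img)
E
```

```text
clock: 1.08
tool_pos: [455.9, 277.7, 235.6]
eef_rot: [3.141, 0.0, 2.869]
wrist_force: [0.1, 1.1, -0.3]
grip_width: 0.999
clock: 1.5
tool_pos: [516.2, 222.2, 235.0]
eef_rot: [-3.142, -0.001, 2.866]
wrist_force: [-0.0, 1.1, -0.0]
grip_width: 1.002
[516.15714711 222.19886112 235.01598076] [-3.14157707e+00 -1.23862410e-03  2.86647924e+00] 1.5
```

View pics/w1.png

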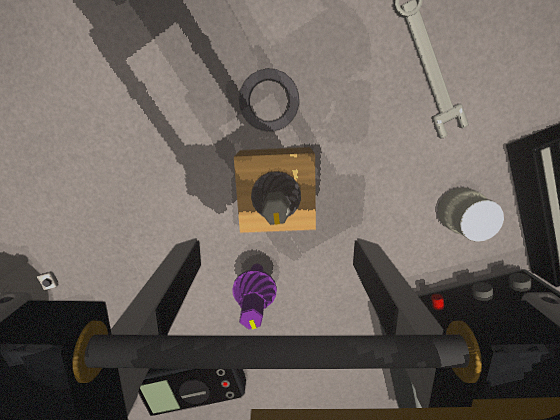

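Run:
```python
from h import *
img=cv2.imread("pics/w1.png")
crop(img,225,140,335,250,7,"pics/w1c.png")
```

```text
(no output)
```

View pics/w1c.png

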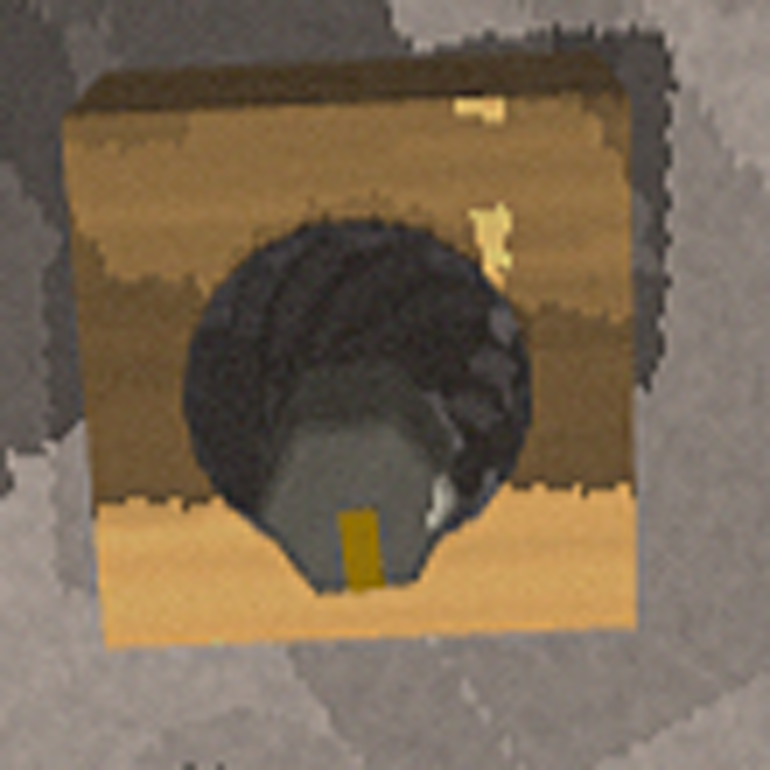

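```bash
cat > m.py <<'E'
from h import *
def px(p,x0,y0,s): return ((p[0]+.5)/s-.5+x0,(p[1]+.5)/s-.5+y0)
E
python3 - <<'E'
from m import *
img,K,D,C,s=cam("wrist"); print(s["tool_pos"],s["clock"])
P={}
for k,p in dict(c=(356,510),y0=(357,511),y1=(366,587),b1=(318,592),b2=(418,580),l=(262,510),r=(447,500)).items():
    P[k]=onz(px(p,225,140,7),128,K,D,C); print(k,P[k].round(1))
a=lambda i,j: np.degrees(np.arctan2(*(P[j]-P[i])[[1,0]]))
print("yellow",a('y0','y1'),"edge+90",a('b1','b2')+90, "lr",a('l','r'), "mid",(P['l']+P['r'])/2)
B=[onz(px(p,225,140,7),60,K,D,C) for p in ((63,118),(630,97),(637,628),(107,645))]
print("block",np.mean(B,0),[np.linalg.norm(B[i]-B[i-1]).round(1) for i in range(4)])
# blob check
E
```

```text
[515.34743799 222.98559542 235.16164567] 1.55
c [524.1 219.5 128. ]
y0 [524.3 219.6 128. ]
y1 [535.  217.8 128. ]
b1 [534.  211.4 128. ]
b2 [536.  224.9 128. ]
l [520.7 207.4 128. ]
r [526.  231.6 128. ]
yellow -9.312016628752094 edge+90 171.5686163227034 lr 77.55412516921272 mid [523.37435386 219.48505699 128.        ]
block [524.30074245 219.81685192  60.        ] [np.float64(89.0), np.float64(89.3), np.float64(89.3), np.float64(89.5)]
```

The nut's top face centre is at crop (356,510), with the yellow line pointing down to (366,587). The block centre agrees: nut about (524,219.5), key yaw about −9.5°. Before picking, I'll look at the hub while the gripper is empty, at the yaw I'll use for placing.

```bash
python3 -m inch '{"translation":[[-1,-3,0],[-2.5,-6.5,0],[-4,-10.5,0],[-6,-14.5,0],[-7.7,-18.5,0],[-9.4,-22.5,0],[-11,-26.5,1],[-12.5,-30.3,2],[-14,-34,3],[-15.5,-37.5,4]],"dr":[[0,0,5],[0,0,10],[0,0,15],[0,0,20],[0,0,25],[0,0,30],[0,0,35],[0,0,40],[0,0,44],[0,0,47]],"claw":[1,1,1,1,1,1,1,1,1,1]}'
python3 - <<'E'
from h import *
s=observe(); Rt=R.from_euler('xyz',s["eef_rot"]).as_matrix()
print(s["tool_pos"],s["eef_rot"],Rt.T@(np.array([569.6,-213.6,190])-s["tool_pos"])/10)
E
```

```text
clock: 2.43
tool_pos: [563.0, -172.7, 197.6]
eef_rot: [3.141, 0.0, 2.047]
wrist_force: [0.5, 1.1, 0.5]
grip_width: 1.0
[ 563.00554363 -172.71950129  197.62290118] [3.14051045e+00 1.57605565e-04 2.04731116e+00] [-3.93499433 -1.28996955  0.76151474]
```

```bash
python3 -m inch '{"translation":[[-2.5,-0.8,0.5],[-3.5,-1.2,0.5],[-3.5,-1.2,0.5],[-3.5,-1.2,0.5]],"dr":[[0,0,0],[0,0,0],[0,0,0],[0,0,0]],"claw":[1,1,1,1]}'
python3 - <<'E'
from h import *
img,K,D,C,s=cam("wrist")
print(s["tool_pos"],s["eef_rot"],s["joints"],s["clock"])
cv2.imwrite("pics/w2.png",img)
np.savez("w2.npz",K=K,D=D,C=C)
p=proj((569.6,-213.6,85),K,D,C);print(p)
x,y=p.astype(int); crop(img,max(0,x-80),max(0,y-80),x+80,y+80,5,"pics/w2c.png"); print(x-80,y-80)
E
```

```text
clock: 2.77
tool_pos: [568.6, -207.5, 192.7]
eef_rot: [3.141, -0.001, 2.049]
wrist_force: [0.5, 0.4, -0.3]
grip_width: 1.001
[ 568.59034091 -207.53225299  192.73004284] [ 3.14076961e+00 -1.28617500e-03  2.04922675e+00] [-4.65802565e-01  3.28664577e-01  1.45934150e+00  1.45487853e-03
  1.35414606e+00 -9.44545596e-01] 2.7667
[273.99633176 208.87932192]
193 128
```

View pics/w2.png

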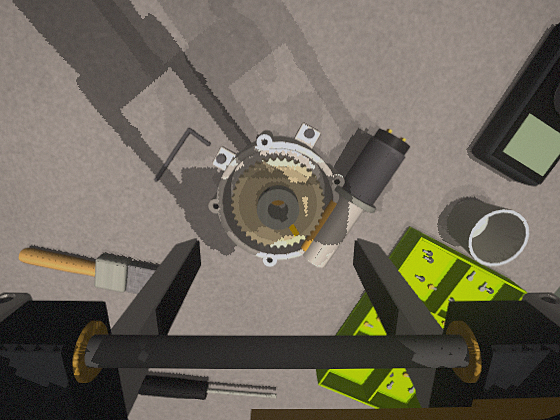

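View pics/w2c.png

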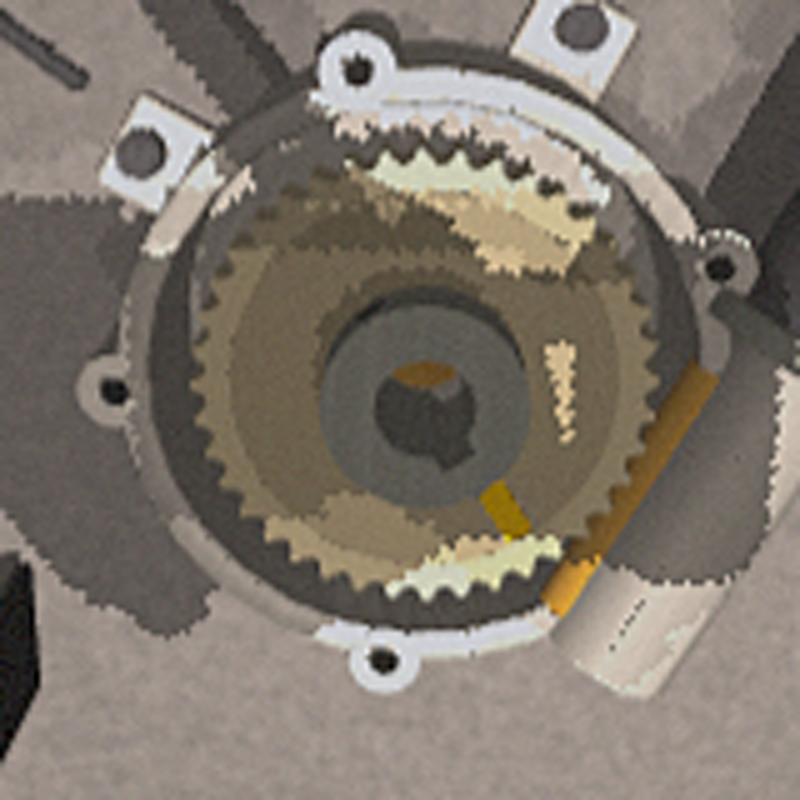

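Run:
```python
from m import *
z=np.load("w2.npz");K,D,C=z["K"],z["D"],z["C"]
f=lambda p: onz(px(p,193,128,5),85,K,D,C)
for nm,pts in dict(bore=[(374,410),(477,405),(425,361),(415,460)],hub=[(320,404),(530,404),(425,301),(425,508)]).items():
    Q=np.array([f(p)[:2] for p in pts]); A=np.c_[2*Q,np.ones(4)]; r=np.linalg.lstsq(A,(Q**2).sum(1),rcond=None)[0]
    print(nm,r[:2],np.sqrt(r[2]+r[:2]@r[:2])); 
    c=r[:2]
    for k in ((472,457),(443,470),(457,464)): 
        v=f(k)[:2]-c; print(np.hypot(*v),np.degrees(np.arctan2(v[1],v[0])))
img=cv2.imread("pics/w2.png"); crop(img,250,180,310,245,12,"pics/w2d.png")
```

```text
bore [ 573.16556685 -212.88368781] 9.7585548745587
12.585078394712369 -18.416010801425294
12.087185147264309 -46.75348931875663
12.00105131724276 -32.90396002471371
hub [ 572.6114175  -212.07624901] 19.980128536836602
13.378990681122573 -20.94790796621082
13.055859590755224 -47.409840964801546
12.910434373494988 -34.57676726326641
```

View pics/w2d.png

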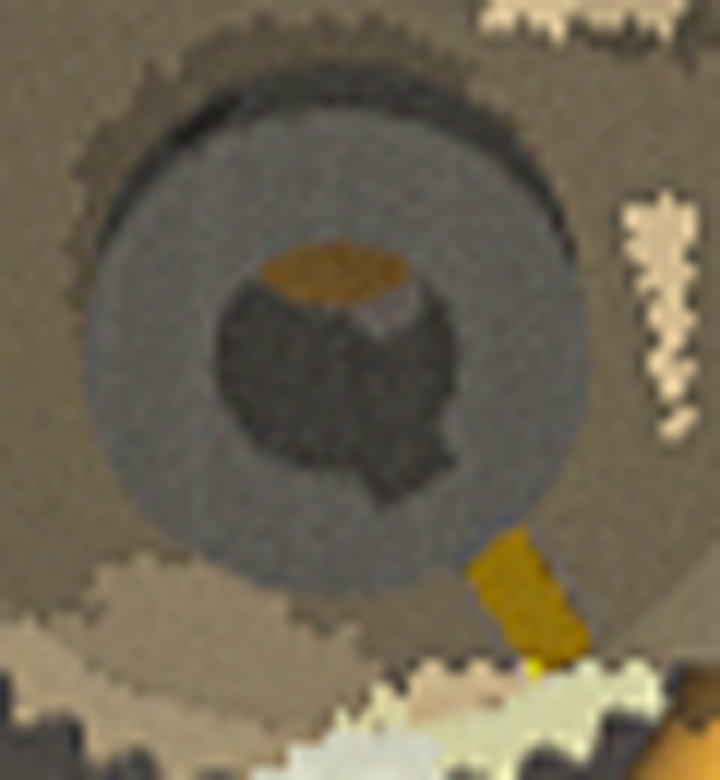

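Run:
```python
from m import *
z=np.load("w2.npz");K,D,C=z["K"],z["D"],z["C"]
f=lambda p,h=85: onz(px(p,250,180,12),h,K,D,C)
c=(f((84,351))+f((588,351))+f((336,105))+f((336,597)))/4
b=(f((216,356))+f((458,356)))/2
print(c,b)
v=f((424,484))-c; print(np.degrees(np.arctan2(v[1],v[0])),np.hypot(*v[:2]))
v=f((562,650),60)-f((496,552),60); print(np.degrees(np.arctan2(v[1],v[0])),np.hypot(*v[:2]))
s=observe()
Rt=R.from_euler('xyz',s["eef_rot"]).as_matrix(); print(Rt.round(3))
print(Rt.T@(np.array([524.2,219.6,200])-s["tool_pos"])/10)
```

```text
[ 572.59803739 -212.16997369   85.        ] [ 572.76554451 -212.32475314   85.        ]
-29.843040043752268 12.83525895745154
-29.766809705271896 10.795103032871875
[[-0.461  0.887  0.   ]
 [ 0.887  0.461  0.001]
 [ 0.001  0.001 -1.   ]]
[39.90274037 15.73749671 -0.65137168]
```

```bash
python3 -m inch '{"translation":[[2.5,1,-1],[6,2.4,-2],[10,4,-2],[13.8,5.4,-2],[17.5,6.9,-2],[21,8.3,-2],[24.8,9.8,-2],[28.6,11.3,-2],[32.3,12.8,-2],[35.5,14,-2]],"dr":[[0,0,-2],[0,0,-5],[0,0,-8],[0,0,-11],[0,0,-14],[0,0,-17],[0,0,-20],[0,0,-23],[0,0,-23],[0,0,-23]],"claw":[1,1,1,1,1,1,1,1,1,1]}'
python3 - <<'E'
from h import *
s=observe(); Rt=R.from_euler('xyz',s["eef_rot"]).as_matrix()
print(s["tool_pos"],s["eef_rot"],Rt.T@(np.array([524.2,219.6,215])-s["tool_pos"])/10)
E
```

```text
clock: 3.65
tool_pos: [527.5, 175.1, 213.6]
eef_rot: [3.139, -0.0, 2.454]
wrist_force: [0.9, 0.4, 0.6]
grip_width: 1.0
[527.47598336 175.12435476 213.58458132] [ 3.13944824e+00 -2.50955392e-04  2.45396536e+00] [ 3.07608186  3.22923996 -0.1338454 ]
```

```bash
python3 -m inch '{"translation":[[1.8,2,0],[2.6,2.7,0],[2.6,2.7,0],[2.6,2.7,0]],"dr":[[0,0,0],[0,0,0],[0,0,0],[0,0,0]],"claw":[1,1,1,1]}'
python3 - <<'E'
from h import *
img,K,D,C,s=cam("wrist")
print(s["tool_pos"],s["eef_rot"],s["clock"])
np.savez("w3.npz",K=K,D=D,C=C); cv2.imwrite("pics/w3.png",img)
p=proj((524.2,219.6,128),K,D,C);print(p)
x,y=p.astype(int); crop(img,x-35,y-45,x+35,y+25,10,"pics/w3c.png"); print(x-35,y-45)
E
```

```text
clock: 3.98
tool_pos: [525.9, 208.4, 212.9]
eef_rot: [-3.141, 0.001, 2.453]
wrist_force: [0.4, -0.0, 0.4]
grip_width: 0.998
[525.92229905 208.38455139 212.87222879] [-3.14134910e+00  7.95330369e-04  2.45291263e+00] 3.9833
[285.15232156 200.54862097]
250 155
```

View pics/w3c.png

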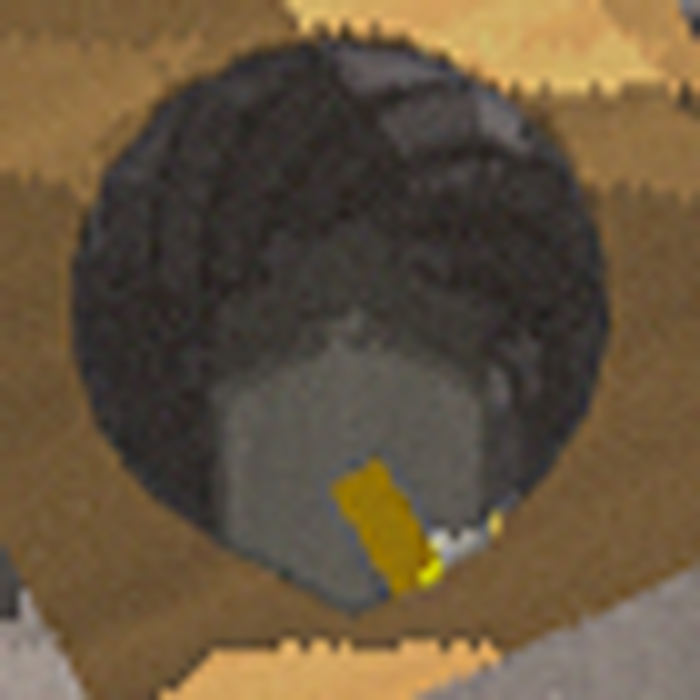

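Run:
```python
from m import *
z=np.load("w3.npz");K,D,C=z["K"],z["D"],z["C"]
f=lambda p,h=128: onz(px(p,250,155,10),h,K,D,C)
c=f((354,478));print(c)
v=f((402,592))-f((355,478)); print("yel",np.degrees(np.arctan2(v[1],v[0])))
l=f((222,390));l2=f((228,530));v=l2-l;print("left edge",np.degrees(np.arctan2(v[1],v[0]))%60,  "right",)
v=f((482,520))-f((484,390)); print(np.degrees(np.arctan2(v[1],v[0]))%60)
s=observe();Rt=R.from_euler('xyz',s["eef_rot"]).as_matrix()
print(s["tool_pos"],np.degrees(s["eef_rot"]),"edge normals expected = tool y", (np.degrees(s["eef_rot"][2])-90)%60)
print(Rt.T@(np.array([c[0],c[1],99.5])-s["tool_pos"])/10)
```

```text
[525.33640962 218.45597699 128.        ]
yel -17.507516913343924
left edge 22.656923062433947 right
20.781948013381573
[526.29936208 207.44481213 212.76333908] [-1.79978148e+02  4.74843396e-02  1.40440540e+02] edge normals expected = tool y 50.440540258662935
[ 0.78490427  0.79191227 11.3253861 ]
```

```bash
python3 -m inch '{"translation":[[0.75,0.8,1],[0.75,0.8,4],[0.75,0.8,7.5],[0.75,0.8,10],[0.75,0.8,11.2],[0.75,0.8,11.2],[0.75,0.8,11.2]],"dr":[[0,0,-1],[0,0,-1],[0,0,-1],[0,0,-1],[0,0,-1],[0,0,-1],[0,0,-1]],"claw":[1,1,1,1,1,1,1]}'; python3 -m inch '{"translation":[[0,0,0],[0,0,0],[0,0,0],[0,0,0],[0,0,0],[0,0,0],[0,0,0],[0,0,0]],"dr":[[0,0,0],[0,0,0],[0,0,0],[0,0,0],[0,0,0],[0,0,0],[0,0,0],[0,0,0]],"claw":[0.4,0.1,0,0,0,0,0,0]}' 45
python3 - <<'E'
from h import *
img,K,D,C,s=cam("wrist"); cv2.imwrite("pics/w4.png",img); print(s["tool_pos"],s["wrist_force"],s["grip_width"]*94)
E
```

```text
clock: 4.62
tool_pos: [526.0, 217.8, 99.5]
eef_rot: [-3.14, -0.001, 2.466]
wrist_force: [0.4, -0.2, 0.7]
grip_width: 1.002
clock: 5.28
tool_pos: [526.2, 218.7, 100.5]
eef_rot: [3.141, 0.0, 2.467]
wrist_force: [-0.0, -0.4, 0.5]
grip_width: 0.471
[526.23816946 218.7323831  100.46974553] [-0.0430988  -0.41091191  0.53475837] 44.24309053281713
```

View pics/w4.png

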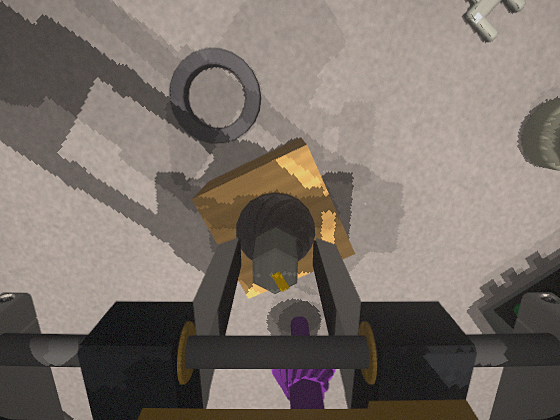

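The fingers straddle the nut at (275,262) and are still closing. I'll keep closing.

```bash
python3 -m inch '{"translation":[[0,0,0],[0,0,0],[0,0,0],[0,0,0],[0,0,0],[0,0,0]],"dr":[[0,0,0],[0,0,0],[0,0,0],[0,0,0],[0,0,0],[0,0,0]],"claw":[0,0,0,0,0,0]}' 45
python3 - <<'E'
from h import *
img,K,D,C,s=cam("wrist"); cv2.imwrite("pics/w5.png",img); print(s["tool_pos"],s["wrist_force"],s["grip_width"]*94)
E
```

```text
clock: 5.83
tool_pos: [526.0, 218.5, 100.3]
eef_rot: [-3.141, -0.0, 2.467]
wrist_force: [0.1, -1.4, 0.2]
grip_width: 0.253
[526.04067393 218.5018899  100.29647511] [ 0.0649984  -1.35738712  0.17736564] 23.744112011104463
```

View pics/w5.png

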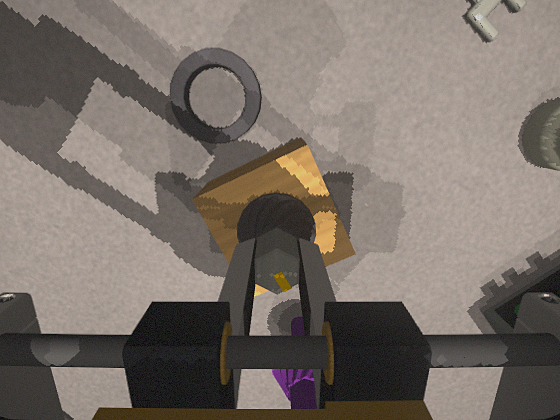

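Width is 23.7 mm, so the jaws sit on the flats. Lifting now.

```bash
python3 -m inch '{"translation":[[0,0,-0.7],[0,0,-2.2],[0,0,-4.5],[0,0,-7],[0,0,-9.5],[0,0,-11.5],[0,0,-12],[0,0,-12]],"dr":[[0,0,0],[0,0,0],[0,0,0],[0,0,0],[0,0,0],[0,0,0],[0,0,0],[0,0,0]],"claw":[0,0,0,0,0,0,0,0]}' 45
python3 - <<'E'
from h import *
img,K,D,C,s=cam("wrist"); print(s["tool_pos"],s["eef_rot"],s["wrist_force"],s["grip_width"]*94)
crop(img,225,170,335,310,5,"pics/w6c.png"); np.savez("w6.npz",K=K,D=D,C=C)
img,K,D,C,s=cam("scene"); crop(img,300,120,400,220,6,"pics/s6c.png")
E
```

```text
clock: 6.55
tool_pos: [527.0, 219.0, 221.7]
eef_rot: [3.139, 0.002, 2.467]
wrist_force: [0.6, 0.4, -5.5]
grip_width: 0.25
[526.96830395 219.00832132 221.6603074 ] [3.13891867e+00 1.54852178e-03 2.46741598e+00] [ 0.57524451  0.43036801 -5.49338943] 23.496688433984506
```

View pics/w6c.png

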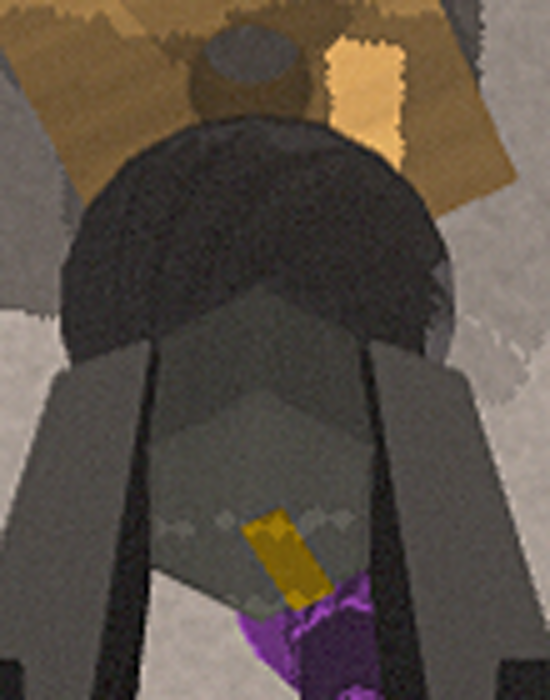

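View pics/s6c.png

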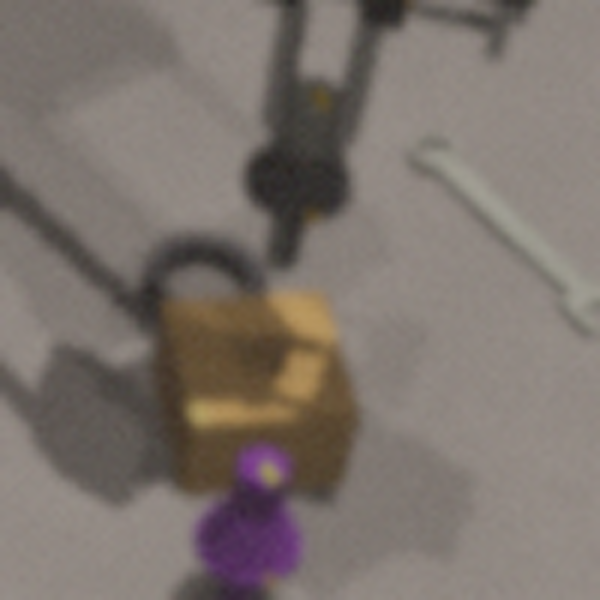

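Run:
```python
from m import *
c=imaging.camera("wrist"); M=np.array(c["mount"]); h=420; fl=210/np.tan(np.radians(c["vertical_fov"])/2)
K=np.array([[fl,0,c["cx"]],[0,fl,c["cy"]],[0,0,1]]);D=np.array(c["distortion"])
g=lambda p,z: onz(px(p,225,170,5),z,K,D,M)   # tool frame
zn=-27.7
print("nut centre tool",g((263,505),zn)); 
for p in ((262,390),(265,620),(150,445),(375,445),(150,568),(372,565)): print(g(p,zn).round(1))
# rim: fit circle on top edge points at rim upper face z=+30.3
pts=[(62,280),(75,215),(120,155),(180,125),(250,117),(320,124),(380,155),(430,210),(453,280)]
Q=np.array([g(p,30.3)[:2] for p in pts]); A=np.c_[2*Q,np.ones(len(Q))]; r=np.linalg.lstsq(A,(Q**2).sum(1),rcond=None)[0]
print("rim",r[:2],np.sqrt(r[2]+r[:2]@r[:2]))
# tip: bottom disk at z=+90.3
print("tip", g((252,53),90.3), "w", g((205,53),90.3),g((299,53),90.3),g((252,25),90.3),g((252,83),90.3))
```

```text
nut centre tool [  2.63903185   0.49590552 -27.7       ]
[ 15.8   0.4 -27.7]
[-11.1   0.7 -27.7]
[  9.6 -11.2 -27.7]
[  9.6  12.1 -27.7]
[ -4.8 -11.5 -27.7]
[ -4.5  12.1 -27.7]
rim [ 2.54159793 -0.514604  ] 27.56548785711832
tip [25.08235083 -1.09076805 90.3       ] w [25.08569432 -9.13736129 90.3       ] [25.07999002  6.95598057 90.3       ] [29.95273748 -1.08311871 90.3       ] [19.80924813 -1.09907419 90.3       ]
```

The spindle is lifted: the wrist carries about 5 N, and the rim and nut both show at tool x≈2.6 mm, so it is upright. Next I carry it over to the hub.

```bash
python3 -m inch '{"translation":[[-1,-1,0],[-2.5,-2.5,0],[-4.5,-4.5,0],[-6.7,-6.7,0],[-9,-9,0],[-11.3,-11.3,0],[-13.6,-13.6,0],[-16,-16,0],[-18.3,-18.3,0],[-20.6,-20.6,0]],"dr":[[0,0,2],[0,0,4],[0,0,6],[0,0,8],[0,0,10],[0,0,12.4],[0,0,15],[0,0,18],[0,0,20],[0,0,22.4]],"claw":[0,0,0,0,0,0,0,0,0,0]}' 45
python3 - <<'E'
from h import *
s=observe(); Rt=R.from_euler('xyz',s["eef_rot"]).as_matrix()
print(s["tool_pos"],np.degrees(s["eef_rot"][2]),Rt.T@(np.array([573.7,-214.1,222])-s["tool_pos"])/10)
E
```

```text
clock: 7.53
tool_pos: [557.3, -73.4, 218.9]
eef_rot: [-3.139, -0.001, 2.073]
wrist_force: [0.7, -0.1, -5.8]
grip_width: 0.252
[557.3374488  -73.36912088 218.93428383] 118.75677607818253 [-13.12418528  -5.33677263  -0.3126325 ]
```

```bash
python3 -m inch '{"translation":[[-2.5,-1,0],[-5,-2,0],[-7.5,-3,0],[-10,-4,0],[-12,-5,0],[-13,-5.4,0],[-13.2,-5.5,0],[-13.2,-5.5,0],[-13.2,-5.5,0]],"dr":[[0,0,0],[0,0,0],[0,0,0],[0,0,0],[0,0,0],[0,0,0],[0,0,0],[0,0,0],[0,0,0]],"claw":[0,0,0,0,0,0,0,0,0]}' 45
python3 - <<'E'
from h import *
img,K,D,C,s=cam("wrist"); print(s["tool_pos"],s["eef_rot"],s["wrist_force"],s["ft_torque"],s["clock"])
cv2.imwrite("pics/w7.png",img);crop(img,210,110,350,310,4,"pics/w7c.png"); np.savez("w7.npz",K=K,D=D,C=C)
img,K,D,C,s=cam("top"); crop(img,290,180,370,260,7,"pics/t7c.png"); cv2.imwrite("pics/t7.png",img)
img,K,D,C,s=cam("scene"); crop(img,170,150,290,270,6,"pics/s7c.png"); cv2.imwrite("pics/s7.png",img)
E
```

```text
clock: 8.28
tool_pos: [573.8, -211.8, 219.8]
eef_rot: [-3.141, -0.002, 2.076]
wrist_force: [-0.7, 0.4, -4.3]
grip_width: 0.249
[ 573.81368404 -211.75536892  219.80652468] [-3.14144594e+00 -2.32119878e-03  2.07637907e+00] [-0.74730338  0.44946752 -4.29389126] [-0.08053724 -0.00725814 -0.0158481 ] 8.2833
```

View pics/w7c.png

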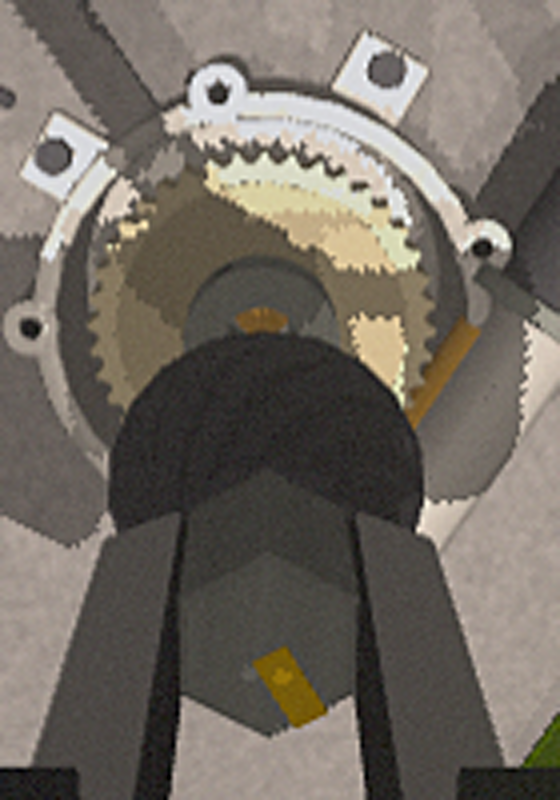

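View pics/s7c.png

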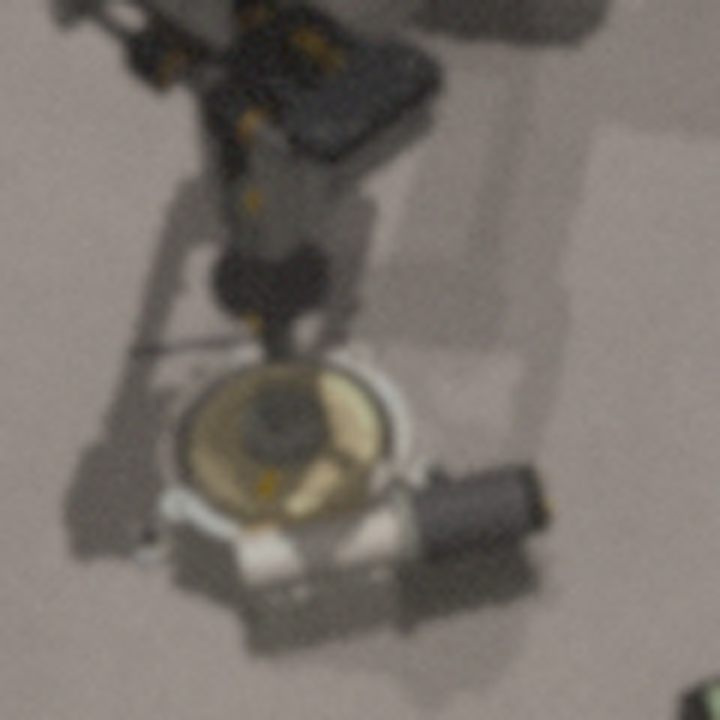

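View pics/t7c.png

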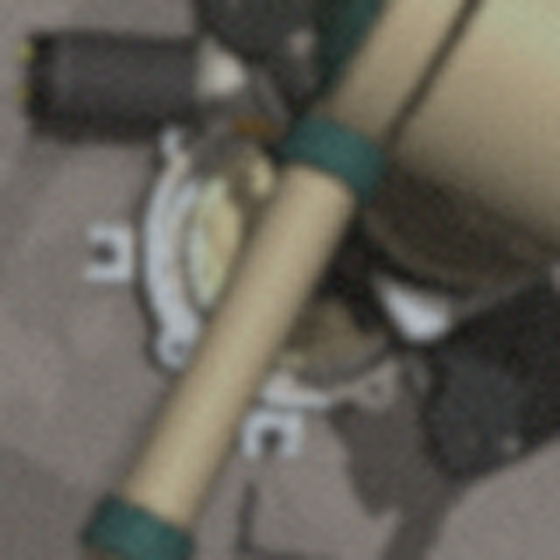

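Run:
```python
from h import *
img=cv2.imread("pics/w7.png"); crop(img,245,165,305,205,12,"pics/w7d.png")
```

```text
(no output)
```

View pics/w7d.png

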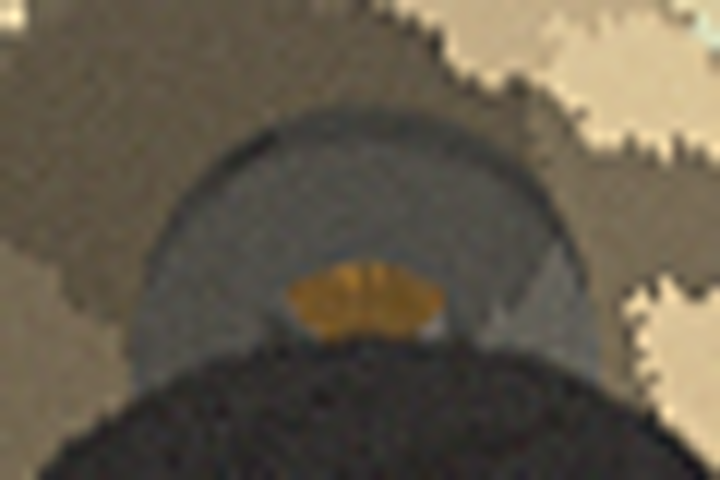

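Run:
```python
from m import *
z=np.load("w7.npz");K,D=z["K"],z["D"]; M=np.array(imaging.camera("wrist")["mount"])
g=lambda p,h: onz(px(p,245,165,12),h,K,D,M)
H=135
Q=np.array([g(p,H)[:2] for p in ((131,350),(160,268),(215,190),(280,148),(365,137),(450,148),(520,195),(575,265),(597,350))])
r=np.array([20.0]); from scipy.optimize import least_squares as ls
s=ls(lambda c: np.hypot(*(Q-c).T)-20,Q.mean(0)); print("hub(r=20)",s.x,s.fun.round(1))
print("bore edge",g((367,262),H)-[9.6,0,0])
g4=lambda p,h: onz(px(p,210,110,4),h,K,D,M)
P=np.array([g4(p,30.3)[:2] for p in ((108,480),(125,420),(165,370),(215,342),(265,333),(320,342),(370,375),(408,420),(424,480))])
A=np.c_[2*P,np.ones(len(P))]; q=np.linalg.lstsq(A,(P**2).sum(1),rcond=None)[0]; print("rim",q[:2],np.sqrt(q[2]+q[:2]@q[:2]))
n=np.array([g4(p,-27.7) for p in ((268,550),(268,736),(181,590),(357,593),(181,690),(357,690))]); print("nut",n.round(1), n.mean(0))
for _ in range(1):
    st=observe(); print(st["tool_pos"],st["eef_rot"])
```

```text
hub(r=20) [-0.2746203  -1.13488173] [-0.2 -0.6 -0.1  0.3  0.   0.3 -0.2 -0.2 -0.4]
bore edge [ -0.50861294  -1.01085604 135.        ]
rim [2.02467617 0.03682327] 27.368811373407393
nut [[ 16.1   0.3 -27.7]
 [-11.    0.3 -27.7]
 [ 10.5 -10.9 -27.7]
 [ 10.1  11.8 -27.7]
 [ -4.1 -11.2 -27.7]
 [ -4.1  12.1 -27.7]] [  2.92401736   0.41931361 -27.7       ]
[ 574.33480777 -211.6652929   220.54540808] [ 3.14130637e+00 -3.32784492e-04  2.07787532e+00]
```

```bash
python3 -m inch '{"translation":[[-0.2,-0.07,0.7],[-0.2,-0.07,2],[-0.2,-0.07,3.2],[-0.2,-0.07,4],[-0.2,-0.07,4.2],[-0.2,-0.07,4.2],[-0.2,-0.07,4.2]],"dr":[[0,0,0],[0,0,0],[0,0,0],[0,0,0],[0,0,0],[0,0,0],[0,0,0]],"claw":[0,0,0,0,0,0,0]}' 45
python3 - <<'E'
from h import *
img,K,D,C,s=cam("scene"); crop(img,180,150,270,260,7,"pics/s8c.png"); cv2.imwrite("pics/s8.png",img)
print(s["tool_pos"],s["wrist_force"],s["ft_torque"])
E
```

```text
clock: 9.07
tool_pos: [575.1, -215.1, 178.7]
eef_rot: [3.141, 0.0, 2.077]
wrist_force: [-0.1, 0.3, -4.5]
grip_width: 0.248
[ 575.06268853 -215.13681525  178.66809435] [-0.08353972  0.33203054 -4.5146833 ] [-0.10413848  0.0221736   0.00773935]
```

View pics/s8c.png

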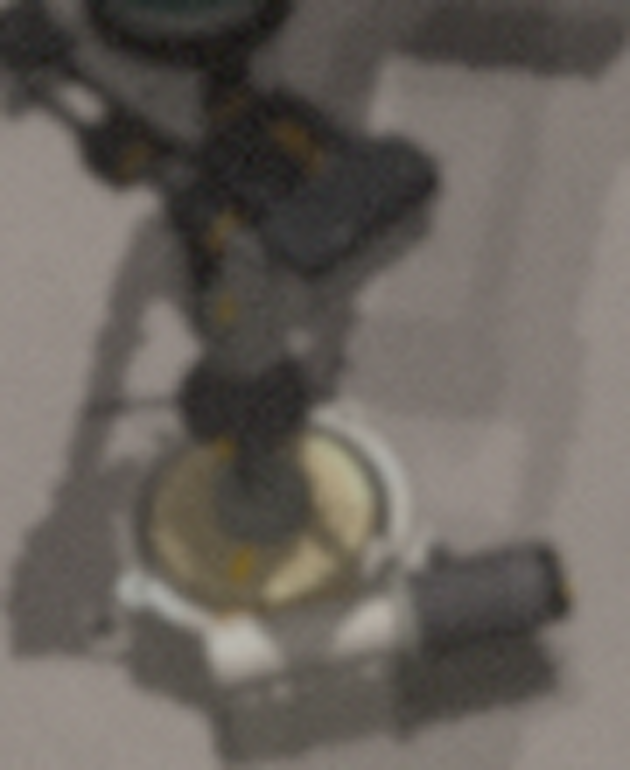

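The scene view shows the shaft over the middle of the dark hub at crop (258,495). I'll lower it slowly and watch the force.

```bash
python3 -m inch '{"translation":[[0,0,0.15],[0,0,0.3],[0,0,0.45],[0,0,0.6],[0,0,0.6]],"dr":[[0,0,0],[0,0,0],[0,0,0],[0,0,0],[0,0,0]],"claw":[0,0,0,0,0]}' 45;  python3 - <<'E'
from h import *
s=observe(); print(s["tool_pos"],s["wrist_force"],s["ft_torque"])
E
```

```text
clock: 9.53
tool_pos: [574.6, -214.7, 172.3]
eef_rot: [3.141, -0.001, 2.076]
wrist_force: [0.0, -0.0, -4.4]
grip_width: 0.252
[ 574.61100713 -214.70244156  172.26284869] [ 0.04497004 -0.03682092 -4.40246377] [0.16406294 0.03077933 0.02181338]
```

```bash
python3 -m inch '{"translation":[[0,0,0.15],[0,0,0.3],[0,0,0.45],[0,0,0.6],[0,0,0.6]],"dr":[[0,0,0],[0,0,0],[0,0,0],[0,0,0],[0,0,0]],"claw":[0,0,0,0,0]}' 45;  python3 - <<'E'
from h import *
s=observe(); print(s["tool_pos"],s["wrist_force"],s["ft_torque"])
E
```

```text
clock: 9.95
tool_pos: [574.4, -214.6, 165.7]
eef_rot: [-3.141, -0.002, 2.076]
wrist_force: [-1.5, 1.7, -5.4]
grip_width: 0.251
[ 574.36483867 -214.58742704  165.72431855] [-1.45197777  1.69995679 -5.40828249] [ 0.4843281   0.15672703 -0.02949566]
```

Depth is about 9.5 mm and the plain tip is in the bore. The small side force points along tool +x, so I'll ease that way and bring the key to the keyway.

```bash
python3 -m inch '{"translation":[[0.05,-0.01,0],[0.05,-0.01,0.1],[0.05,-0.01,0.2],[0.05,-0.01,0.3],[0.05,-0.01,0.4],[0.05,-0.01,0.4]],"dr":[[0,0,0],[0,0,0],[0,0,0],[0,0,0],[0,0,0],[0,0,0]],"claw":[0,0,0,0,0,0]}' 45;  python3 - <<'E'
from h import *
s=observe(); print(s["tool_pos"],s["wrist_force"],s["ft_torque"])
E
```

```text
clock: 10.45
tool_pos: [574.3, -214.6, 162.2]
eef_rot: [3.142, -0.0, 2.076]
wrist_force: [-1.2, 3.0, -4.6]
grip_width: 0.256
[ 574.33968867 -214.56131811  162.17434224] [-1.19281904  3.02145917 -4.58672157] [0.5624564  0.20123012 0.00217899]
```

```bash
python3 -m inch '{"translation":[[0.1,0,0],[0.1,0,0.1],[0.1,0,0.2],[0.1,0,0.3],[0.1,0,0.4],[0.1,0,0.4]],"dr":[[0,0,0],[0,0,0],[0,0,0],[0,0,0],[0,0,0],[0,0,0]],"claw":[0,0,0,0,0,0]}' 45;  python3 - <<'E'
from h import *
s=observe(); print(s["tool_pos"],s["wrist_force"],s["ft_torque"])
E
```

```text
clock: 10.95
tool_pos: [574.0, -214.2, 158.1]
eef_rot: [-3.141, 0.0, 2.076]
wrist_force: [0.5, 0.8, -5.3]
grip_width: 0.251
[ 573.96110294 -214.17869336  158.1024193 ] [ 0.50211743  0.83769761 -5.25385738] [ 0.04487242  0.06878392 -0.0481028 ]
```

No upward force at a depth of about 17 mm, so the key seems to be entering. Going on.

```bash
python3 -m inch '{"translation":[[0,0,0.15],[0,0,0.35],[0,0,0.55],[0,0,0.75],[0,0,0.95],[0,0,1],[0,0,1]],"dr":[[0,0,0],[0,0,0],[0,0,0],[0,0,0],[0,0,0],[0,0,0],[0,0,0]],"claw":[0,0,0,0,0,0,0]}' 45;  python3 - <<'E'
from h import *
s=observe(); print(s["tool_pos"],s["wrist_force"],s["ft_torque"])
img,K,D,C,s=cam("wrist"); cv2.imwrite("pics/w9.png",img)
E
```

```text
clock: 11.53
tool_pos: [573.8, -213.9, 148.0]
eef_rot: [-3.141, -0.0, 2.076]
wrist_force: [0.5, -1.0, -4.8]
grip_width: 0.252
[ 573.79443416 -213.86736633  148.0382051 ] [ 0.53416826 -0.95682604 -4.80421638] [-0.02873803  0.01464989 -0.03209089]
```

View pics/w9.png

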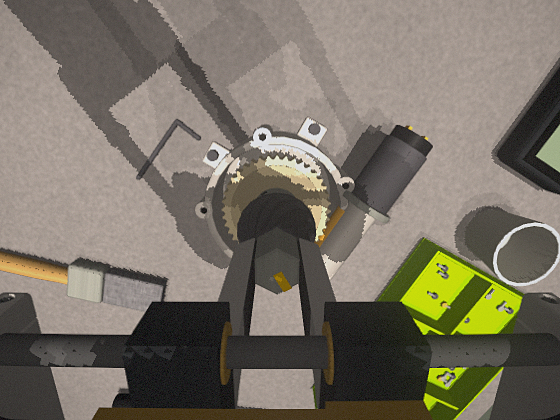

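```bash
python3 -m inch '{"translation":[[0,0,0.2],[0,0,0.45],[0,0,0.7],[0,0,0.95],[0,0,1.2],[0,0,1.4],[0,0,1.5],[0,0,1.5]],"dr":[[0,0,0],[0,0,0],[0,0,0],[0,0,0],[0,0,0],[0,0,0],[0,0,0],[0,0,0]],"claw":[0,0,0,0,0,0,0,0]}' 50;  python3 - <<'E'
from h import *
s=observe(); print(s["tool_pos"],s["wrist_force"],s["ft_torque"])
E
```

```text
clock: 12.25
tool_pos: [573.7, -213.7, 133.0]
eef_rot: [-3.141, -0.001, 2.076]
wrist_force: [0.2, -0.1, -5.0]
grip_width: 0.252
[ 573.71283867 -213.74895258  132.96182723] [ 0.17494606 -0.0753829  -5.0371364 ] [-0.01379803  0.00479269  0.02675772]
```

Depth is about 42 mm. Now I press on against the spring.

```bash
python3 -m inch '{"translation":[[0,0,0.1],[0,0,0.2],[0,0,0.3],[0,0,0.4],[0,0,0.5],[0,0,0.5]],"dr":[[0,0,0],[0,0,0],[0,0,0],[0,0,0],[0,0,0],[0,0,0]],"claw":[0,0,0,0,0,0]}' 58;  python3 - <<'E'
from h import *
s=observe(); print(s["tool_pos"],s["wrist_force"],s["ft_torque"])
E
```

```text
clock: 12.75
tool_pos: [574.2, -214.0, 129.3]
eef_rot: [3.141, 0.001, 2.076]
wrist_force: [-1.0, 0.4, 3.4]
grip_width: 0.254
[ 574.15774298 -213.98085161  129.299883  ] [-1.03253167  0.41855417  3.41418795] [ 0.10948932  0.36595386 -0.05563633]
```

```bash
python3 -m inch '{"translation":[[0,0,0.1],[0,0,0.2],[0,0,0.3],[0,0,0.3]],"dr":[[0,0,0],[0,0,0],[0,0,0],[0,0,0]],"claw":[0,0,0,0]}' 58;  python3 - <<'E'
from h import *
s=observe(); print(s["tool_pos"],s["wrist_force"],s["ft_torque"])
E
```

```text
clock: 13.08
tool_pos: [574.2, -214.0, 126.1]
eef_rot: [3.141, 0.001, 2.076]
wrist_force: [-1.8, 1.3, 6.8]
grip_width: 0.25
[ 574.18136432 -213.99511669  126.08244522] [-1.79577176  1.30099286  6.81085987] [ 0.06319048  0.57165612 -0.00506367]
```

```bash
python3 -m inch '{"translation":[[0,0,0.05],[0,0,0.1],[0,0,0.15],[0,0,0.15],[0,0,0.15]],"dr":[[0,0,0],[0,0,0],[0,0,0],[0,0,0],[0,0,0]],"claw":[0,0,0,0,0]}' 60;  python3 - <<'E'
from h import *
s=observe(); print(s["tool_pos"],s["wrist_force"],s["ft_torque"])
E
```

```text
clock: 13.5
tool_pos: [574.2, -214.1, 125.3]
eef_rot: [3.141, 0.001, 2.076]
wrist_force: [-2.8, 0.8, 8.3]
grip_width: 0.25
[ 574.21793699 -214.0775727   125.29819242] [-2.75666673  0.80938068  8.26284353] [0.18518906 0.75521072 0.02585625]
```

```bash
python3 -m inch '{"translation":[[0,0,0.05],[0,0,0.1],[0,0,0.1],[0,0,0.1]],"dr":[[0,0,0],[0,0,0],[0,0,0],[0,0,0]],"claw":[0,0,0,0]}' 60;  python3 - <<'E'
from h import *
s=observe(); print(s["tool_pos"],s["wrist_force"],s["ft_torque"])
img,K,D,C,s=cam("scene"); crop(img,180,160,270,250,7,"pics/s10.png")
img,K,D,C,s=cam("wrist"); crop(img,210,170,350,310,5,"pics/w10.png"); np.savez("w10.npz",K=K,D=D)
E
```

```text
clock: 13.83
tool_pos: [574.2, -214.1, 125.2]
eef_rot: [3.14, 0.002, 2.077]
wrist_force: [-3.2, 1.3, 13.7]
grip_width: 0.251
[ 574.24418999 -214.05301774  125.22975259] [-3.24141356  1.31844827 13.68217794] [ 0.22752427  0.91585315 -0.00834922]
```

View pics/w10.png

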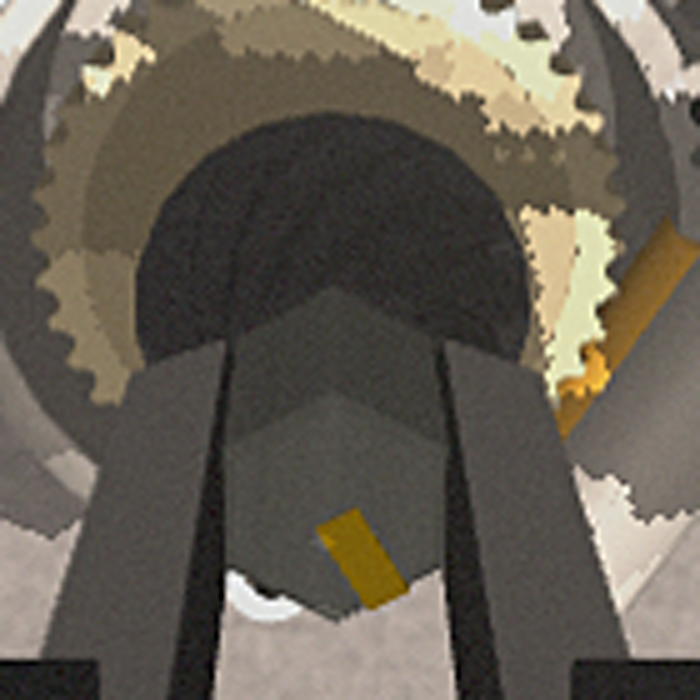

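View pics/s10.png

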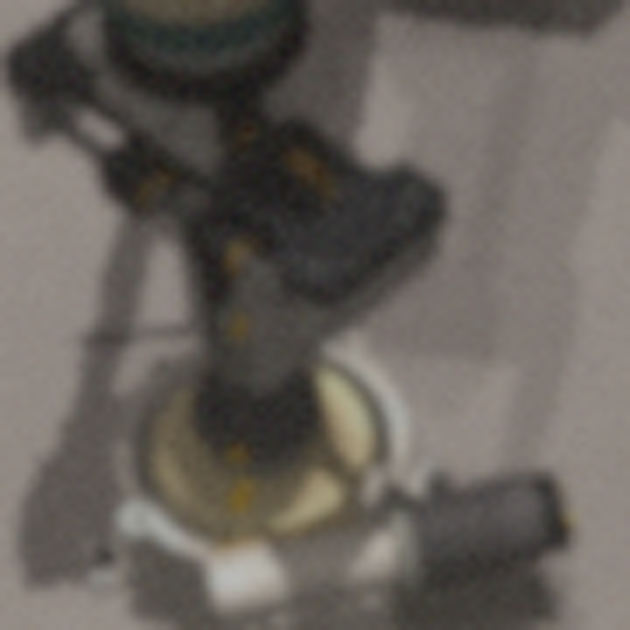

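The extra 1 mm of command added 5.4 N with no movement, so the shoulder is on the hub. TCP z is 125.2 against a predicted 125.3. The nut sits at the same place in the jaws, and the yellow rim dab lines up with the gear mark at crop (240,455) and (240,495). A touch more preload, let it settle, then hand in.

```bash
python3 -m inch '{"translation":[[0,0,0.05],[0,0,0.05],[0,0,0.05],[0,0,0.05],[0,0,0.05],[0,0,0.05]],"dr":[[0,0,0],[0,0,0],[0,0,0],[0,0,0],[0,0,0],[0,0,0]],"claw":[0,0,0,0,0,0]}' 60;  python3 - <<'E'
from h import *
s=observe(); print(s["tool_pos"],s["eef_rot"],s["wrist_force"],s["ft_torque"],s["grip_width"],s["joint_vel"].round(4))
E
```

```text
clock: 14.43
tool_pos: [574.3, -214.1, 125.2]
eef_rot: [3.14, 0.002, 2.077]
wrist_force: [-3.8, 1.3, 15.4]
grip_width: 0.25
[ 574.2771502  -214.07573575  125.24020736] [3.14028042e+00 2.19156427e-03 2.07659665e+00] [-3.760719    1.34952397 15.36731267] [0.36187404 1.09754781 0.02986705] 0.24998118362515545 [-0.     -0.0012 -0.0018 -0.0001  0.0008  0.0001]
```

Run:
```python
from h import *
print(ticket.close_job()); s=observe(); print(s["tool_pos"],s["wrist_force"],s["grip_width"],s["clock"])
```

```text
the job is handed in; nothing more can be done
None
the job is handed in; nothing more can be done
```

The spindle is in the hub with its shoulder down on the hub's face. It is still gripped at 60 N and pressed home, and I handed the job in at about 14.4 s. Handing in reports no verdict, and I could not read the robot's state afterwards.

I gripped the nut across its flats (23.7 mm measured) and lifted the spindle from the block. I then lined it up with the keyway, at about -31°, from wrist-camera measurements before lowering it. The key went in without any turning search. I eased out a small side force of about 3 N while lowering.

**Last checks**
- **Fully home:** tool height was 125.2 mm against 125.3 mm predicted. The last 1.5 mm of commanded push raised the vertical force from 8.3 to 15.4 N with almost no movement, so the shoulder is on its stop.
- **Grip and rest:** the nut had not slipped in the jaws, the joints were at rest, and the tool was upright within about 0.003 rad.
- **Key alignment:** the yellow dab on the rim lines up with the mark on the gear wheel.

**What disagreed**
- The top and wrist cameras differed by about 3–4 mm on the nut and hub positions, so I went by the wrist camera.
- The top camera could not check the insertion because the arm blocked its view.
- A side load of about 4 N and a moment of about 1.1 N·m remained at the end.

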